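# Find the unlatched cover of the service duct and tip it open

## Task

One of the four identical covers on the bench's service duct has been left unlatched, and its compartment must be opened for the electrician. Press gently on the ribbed rear end of the covers, one after another, until you find the one that rocks; tip it up, then push it over with the outside of the fingers until it stands fully open, leaning back against its stop. Do not force the covers that are latched, leave them shut, pick nothing up, and leave everything else on the bench where it is.

Things in the scene. Friction and masses are not known exactly. Their poses are not given: they have to be found in the camera images.
- duct: Aluminium service duct fixed to the bench: 126 (x) x 293 (y) x 90 mm, black end caps, grey gland 25 long on its left end. Origin: centre of its underside; x points away from the robot (yaw up to 0.13), z up. Four identical grey covers lie flush in its top, centres at y = 105, 35, -35, -105 mm. Their hinge pins run along y, 9 mm behind its centre, 87.5 mm up. Force over 40 N on a cover is too much.
- cover_1 (a joint): Tilt in rad of cover 1, the leftmost (largest y): a plate 102 (x) x 60 (y) x 5 mm, 60 ahead of its pin and 42 (the heel) behind it. 0 shut and flush; grows as the heel sinks and the front edge rises; 1.57 upright; 1.75 open against its stop, leaning 10 degrees away from the robot. Stiff hinge: it stays at any angle. Pushed open from its raised underside, which faces the robot.
- heel_1 (a point): Centre of the black ribbed pad (30 x 44 mm) on the heel of cover 1, top face, 24 mm behind the pin. If latched, it springs (about 4 N per mm) for at most 6 mm, then is rigid. If unlatched, it sinks under 1 to 5 N; pressed 15 to 20 mm down here by fingertips it tips the cover to 40 to 60 degrees. The frame opening round the heel is 63 mm wide and ends 44 mm behind the pin, with 40 mm of free depth.
- toe_1 (a point): Middle of the front edge of cover 1, on its top face, 60 mm ahead of the hinge pin; moves with the cover.
- cover_2 (a joint): Tilt in rad of cover 2, second from the left: a plate 102 (x) x 60 (y) x 5 mm, 60 ahead of its pin and 42 (the heel) behind it. 0 shut and flush; grows as the heel sinks and the front edge rises; 1.57 upright; 1.75 open against its stop, leaning 10 degrees away from the robot. Stiff hinge: it stays at any angle. Pushed open from its raised underside, which faces the robot.
- heel_2 (a point): Centre of the black ribbed pad (30 x 44 mm) on the heel of cover 2, top face, 24 mm behind the pin. If latched, it springs (about 4 N per mm) for at most 6 mm, then is rigid. If unlatched, it sinks under 1 to 5 N; pressed 15 to 20 mm down here by fingertips it tips the cover to 40 to 60 degrees. The frame opening round the heel is 63 mm wide and ends 44 mm behind the pin, with 40 mm of free depth.
- toe_2 (a point): Middle of the front edge of cover 2, on its top face, 60 mm ahead of the hinge pin; moves with the cover.
- cover_3 (a joint): Tilt in rad of cover 3, third from the left: a plate 102 (x) x 60 (y) x 5 mm, 60 ahead of its pin and 42 (the heel) behind it. 0 shut and flush; grows as the heel sinks and the front edge rises; 1.57 upright; 1.75 open against its stop, leaning 10 degrees away from the robot. Stiff hinge: it stays at any angle. Pushed open from its raised underside, which faces the robot.
- heel_3 (a point): Centre of the black ribbed pad (30 x 44 mm) on the heel of cover 3, top face, 24 mm behind the pin. If latched, it springs (about 4 N per mm) for at most 6 mm, then is rigid. If unlatched, it sinks under 1 to 5 N; pressed 15 to 20 mm down here by fingertips it tips the cover to 40 to 60 degrees. The frame opening round the heel is 63 mm wide and ends 44 mm behind the pin, with 40 mm of free depth.
- toe_3 (a point): Middle of the front edge of cover 3, on its top face, 60 mm ahead of the hinge pin; moves with the cover.
- cover_4 (a joint): Tilt in rad of cover 4, the rightmost: a plate 102 (x) x 60 (y) x 5 mm, 60 ahead of its pin and 42 (the heel) behind it. 0 shut and flush; grows as the heel sinks and the front edge rises; 1.57 upright; 1.75 open against its stop, leaning 10 degrees away from the robot. Stiff hinge: it stays at any angle. Pushed open from its raised underside, which faces the robot.
- heel_4 (a point): Centre of the black ribbed pad (30 x 44 mm) on the heel of cover 4, top face, 24 mm behind the pin. If latched, it springs (about 4 N per mm) for at most 6 mm, then is rigid. If unlatched, it sinks under 1 to 5 N; pressed 15 to 20 mm down here by fingertips it tips the cover to 40 to 60 degrees. The frame opening round the heel is 63 mm wide and ends 44 mm behind the pin, with 40 mm of free depth.
- toe_4 (a point): Middle of the front edge of cover 4, on its top face, 60 mm ahead of the hinge pin; moves with the cover.
- tape_measure: Orange pocket tape measure standing on the bench to the right of the duct, 36 x 74 x 90 mm. Origin: centre of its underside. A bystander.
- star_knob: Yellow star-shaped knob, 36 x 32 x 28 mm, on the bench left of the duct. Origin: centre of its underside. A bystander.
- lug_c: Pale four-armed metal casting, 62 x 62 x 13 mm, lying left of the duct. Origin: centre of its underside. A bystander.
- collar_a: Pale clamp ring, 36 x 44 x 22 mm, lying left of the duct. Origin: centre of its underside. A bystander.
- marker: Black and red marker pen, 137 mm long, 19 mm thick, lying right of the duct near the bench's edge. Origin: centre of its underside. A bystander.
- tape_roll: Cream roll of tape lying flat, 96 mm across, 48 mm high, right of the duct. Origin: centre of its underside. A bystander.

How it is judged:
By the outcome, as a careful person would: the job done as asked, in the order asked, and still so for the second after the job is handed in, with the robot touching nothing.
It also fails if it takes over 51 s, if anything falls off the work surface, if the arm or the gripper's body presses on something with over 40 N, if the wrist force passes 120 N, or if a joint passes its speed limit or range.

## Robot

A 7-joint arm with a two-finger parallel gripper is mounted at the origin on a cart in front of the work surface, level with it; the furniture and walls round the work are solid. World frame = base frame: x ahead of the robot, y to its left, z up, the work surface at z = 0. Lengths are in m, angles in rad, forces in N, time in s.
With the tool pointing down it reaches from about 0.4 to 0.925 m from the base axis. Payload 4.1 kg.
Tool frame: the origin (TCP) lies midway between the tips of the shut fingers; the grasp point (between the pads) lies 19 mm behind it (grip_point_offset is the z of the grasp point in the tool frame, in m); z points along the fingers, y is the line along which they close (so a half turn about z gives the same grasp; the last joint's range is limited). The gripper opens to 85 mm and grips with 20 to 120 N. Pads are 22 mm wide; open, the fingers measure 114 mm over their backs; the gripper's body (76 mm by 85 mm) begins 54 mm behind the grasp point. The pads swing forward as they close: fully open they stand 13 mm farther back than shut.
Start: joints at [1.088, 0.398, 0.045, 1.537, -0.019, 1.207, -0.051], TCP at [0.243, -0.603, 0.231] pointing down, gripper open.
Joint ranges: [-2.82, 2.82], [-0.49, 2.23], [-1.37, 1.46], [0, 2.46], [-1.36, 4.5], [0.23, 2], [-2.94, 2.94]. Speed limits (rad/s): [2.57, 2.57, 3.14, 3.14, 3.14, 3.14, 3.14].

## Interface

Orientations are given as a unit quaternion [x, y, z, w].
In Python, from station import sense, get_image, hand_in, grip_point_offset gives the robot as it stands. The module is installed in compiled form; this text tells all that it offers.
- The arm moves only by the tool drive_tool, never from a script. Its argument "moves" is a list of rows, each a list of 3 entries, a list of its own where there are three numbers: the shift along the tool's x, y, z in cm, then the turn, a rotation vector about the tool's x, y, z in degrees, then the finger opening in cm, from 0 to 8.54. A call has exactly 8 rows; each row is the pose to reach, as a shift and turn from the pose commanded when the call began, along the tool's axes at that moment; what a row does not reach only later rows make up. A row lasts 1/12 s, in which the tool goes at most 41.7 mm and 7.16 degrees, less where a joint would pass 70% of its speed; a pose out of reach is approached as far as the arm can. A call with a gripper value outside its range is refused whole. The fingers move at their own pace and stop on an object; the grip force is fixed at half the most. Time passes only in rows, so rows that repeat a pose let the fingers close, or fill a call up. It gives the time, the measured TCP pose, the force, the opening and the grip force at its end, in the units of the state.
- sense(): the state, without advancing time (a new reading comes with each control period).
- get_image(name): name is "scene" or "top" or "wrist"; returns a dict with "image" (480x640x3 uint8, blue, green, red), "fx", "fy", "cx", "cy" (pixels), "world_from_camera" (4x4, takes a point from camera to world coordinates). Camera axes: x right, y up, looking along -z (the intrinsics and any distortion apply to the point x, -y, -z); pixel columns grow to the right and rows downward; lengths in m; the calibration is good to about 2 mm. A picture is of the moment at which its call begins. There is no depth.
- hand_in(): hands the job in; it is judged then, once.
The state is a dict: "time": time; "qpos": joint angles; "qvel": joint speeds; "joint_torque": joint torques, N m; "tcp_pos": TCP position; "eef_rot": TCP orientation; "force": force on the tool from outside, world axes, zero at the start; "wrist_torque": the same for the moment, N m; "grip_width": opening from 0.0 (shut) to 1.0 (fully open); "finger_force": force on a finger pad.
Only numpy, scipy, OpenCV 4.12 (cv2) and the standard library are available. Lean on these libraries where they do the work, as an engineer would, in place of code of your own. Each camera call takes 0.05 s, during which the arm holds its last target. There are 200 camera calls.

## Working session

There is one attempt and no reset: what is moved stays moved. The work goes in short steps, Python scripts to look and compute and a tool call to move; the robot and the scene stay as the last step left them, time stands still between calls to the robot, and variables do not carry over. Pictures are saved under pics/ and viewed, at most 10 in all, crops included, and the job is handed in when it is done.

Besides the shell and the picture viewer there is one more tool, called as name(argument=value, ...), one argument or row to a line, values as JSON. drive_tool: Moves the arm, as the interface text tells. Its arguments: {"type":"object","properties":{"moves":{"type":"array","items":{"type":"array"}}},"required":["moves"]}

```bash
mkdir -p pics
python3 - <<'E'
from station import *
import cv2,numpy as np
s=sense();print({k:np.round(v,3) for k,v in s.items()},grip_point_offset)
for n in("scene","top"):
    d=get_image(n);cv2.imwrite(f"pics/{n}0.png",d["image"]);print(n,d["fx"],d["fy"],d["cx"],d["cy"],d.keys());print(np.round(d["world_from_camera"],3))
E
```

```text
{'time': np.float64(0.0), 'qpos': array([ 1.088,  0.399,  0.045,  1.538, -0.019,  1.207, -0.051]), 'qvel': array([-0.   ,  0.   ,  0.002, -0.   ,  0.001,  0.   ,  0.   ]), 'joint_torque': array([-0.0000e+00, -4.7513e+01,  1.3650e+00, -2.5422e+01,  1.2000e-02,
        9.0000e-03,  0.0000e+00]), 'tcp_pos': array([ 0.243, -0.602,  0.23 ]), 'eef_rot': array([ 0.982,  0.191, -0.   , -0.001]), 'force': array([-0.101, -0.362, -0.68 ]), 'wrist_torque': array([ 0.026,  0.037, -0.011]), 'finger_force': np.float64(0.0), 'grip_width': np.float64(1.0)} -0.0187
scene 481.11164486438736 481.11164486438736 322.7380736160053 240.22839531517786 dict_keys(['image', 'fx', 'fy', 'cx', 'cy', 'world_from_camera'])
[[-0.913  0.298 -0.28   0.101]
 [-0.409 -0.67   0.62   0.793]
 [-0.003  0.68   0.733  0.938]
 [ 0.     0.     0.     1.   ]]
top 443.9004930779894 443.9004930779894 320.88313166361837 236.93481050015296 dict_keys(['image', 'fx', 'fy', 'cx', 'cy', 'world_from_camera'])
[[ 0.101  0.972 -0.211  0.231]
 [-0.995  0.1   -0.017  0.055]
 [ 0.004  0.211  0.977  1.049]
 [ 0.     0.     0.     1.   ]]
```

View pics/top0.png

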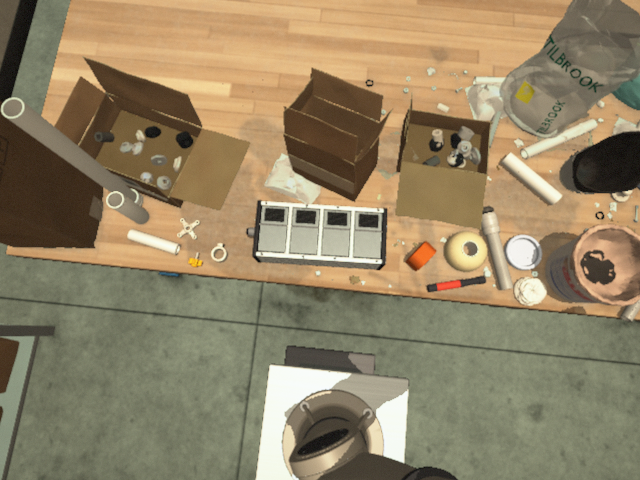

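View pics/scene0.png

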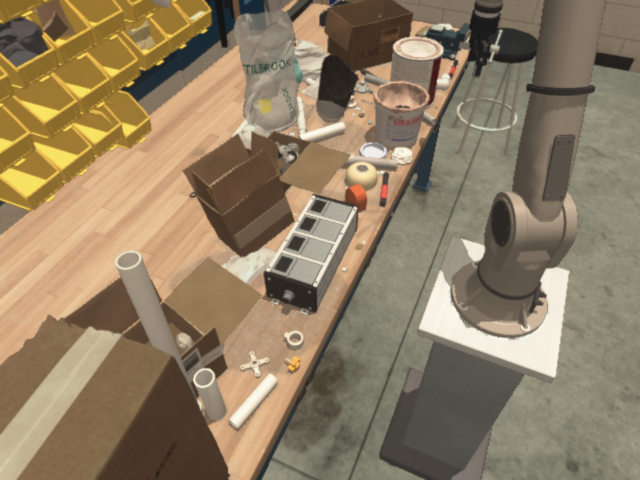

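Top view: the duct spans about (255–385, 203–267), with black pads near (276,215), (306,216), (339,218), (367,219). An open carton stands close behind it, around (335,190). Next I'll measure the pads.

```bash
cat > h.py <<'E'
from station import *
import cv2,numpy as np
from scipy.spatial.transform import Rotation as R
def ray(d,u,v,z):
    T=d["world_from_camera"];r=T[:3,:3]@np.array([(u-d["cx"])/d["fx"],-(v-d["cy"])/d["fy"],-1]);o=T[:3,3]
    return o+r*(z-o[2])/r[2]
E
python3 - <<'E'
from h import *
for n,box in(("top",(250,198,392,270)),("scene",(255,185,365,310))):
    d=get_image(n);x0,y0,x1,y1=box;im=d["image"][y0:y1,x0:x1]
    m=(im.max(2)<75).astype(np.uint8)
    k,_,st,c=cv2.connectedComponentsWithStats(m)
    for i in range(1,k):
        if st[i,4]>40:
            cnt=cv2.findContours((_==i).astype(np.uint8),0,2)[0][0]
            r=cv2.minAreaRect(cnt);u,v=np.array(r[0])+[x0,y0]
            print(n,st[i],np.round([u,v],1),np.round(r[1],1),np.round(ray(d,u,v,.09),4))
    cv2.imwrite(f"pics/{n}1.png",cv2.resize(im,None,fx=5 if n=="top" else 4,fy=5 if n=="top" else 4,interpolation=2))
E
```

```text
top [  3   3   9  61 239] [256.9 231. ] [ 7.2 60. ] [0.4368 0.2138 0.09  ]
top [ 15  10  19  14 219] [274.2 214.5] [18.5 11.9] [0.4782 0.1805 0.09  ]
top [127  11  10  61 229] [383.4 239.2] [ 6.5 60.6] [ 0.4468 -0.0663  0.09  ]
top [ 46  13  20  13 222] [305.6 216.6] [18.7 11.9] [0.4806 0.1102 0.09  ]
top [ 78  14  19  13 225] [337. 218.] [12. 18.] [0.4845 0.0401 0.09  ]
top [109  16  19  13 223] [368. 220.] [12. 18.] [ 0.487  -0.0291  0.09  ]
scene [61 10 39 12 59] [334.9 200.2] [39.3  2.1] [ 0.4541 -0.0669  0.09  ]
scene [57 15 13 12 98] [318.1 205.5] [ 8.9 12.2] [ 0.4859 -0.0305  0.09  ]
scene [ 45  33  15  12 110] [307.2 223.6] [ 9.3 13. ] [0.4834 0.0402 0.09  ]
scene [ 33  52  16  13 129] [295.7 243.1] [10.3 13.9] [0.4803 0.1108 0.09  ]
scene [ 21  72  16  14 143] [283.2 263.6] [10.3 14.9] [0.4781 0.18   0.09  ]
scene [ 87  80  23  45 162] [354.2 287.6] [ 3.6 49.2] [0.3035 0.1778 0.09  ]
scene [   9   87   53   38 1165] [289.9 291.2] [60.5 24.8] [0.4284 0.2443 0.09  ]
```

View pics/top1.png

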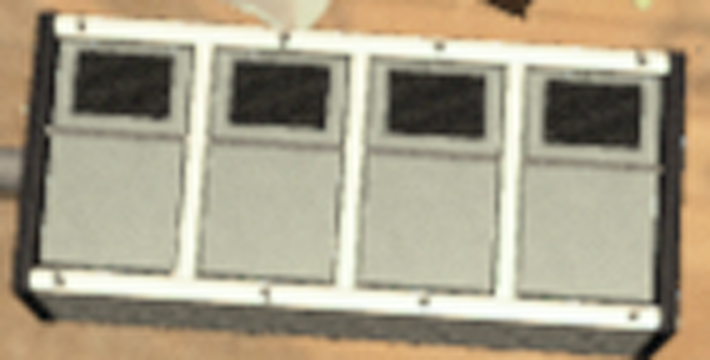

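```bash
cat >> h.py <<'E'
def plan(*targets,yaw=2.3):
    s=sense();q=R.from_quat(s["eef_rot"]);c,n=np.cos(np.radians(yaw)),np.sin(np.radians(yaw))
    Q=R.from_matrix([[c,n,0],[n,-c,0],[0,0,-1]])
    print("t",round(float(s["time"]),2),"tcp",np.round(s["tcp_pos"],4),"F",np.round(s["force"],1),"q",np.round(s["qpos"],2))
    for t in targets: print("shift cm",np.round(q.inv().apply(np.array(t)-s["tcp_pos"])*100,2),"turn",np.round((q.inv()*Q).as_rotvec(degrees=True),2))
E
python3 - <<'E'
from h import *
plan([.4865,-.03,.2],[.4865,-.03,.13])
d=get_image("top")
for uv in((355,197),(290,155),(378,165)):print(ray(d,*uv,0))
E
```

```text
t 0.2 tcp [ 0.2433 -0.6024  0.2307] F [ 0.7 -0.1  0.4] q [ 1.09  0.4   0.05  1.54 -0.02  1.21 -0.05]
shift cm [ 43.99 -43.96   3.11] turn [-6.00e-02  1.00e-02  1.97e+01]
shift cm [ 43.99 -43.95  10.11] turn [-6.00e-02  1.00e-02  1.97e+01]
[ 5.66071415e-01 -4.51569323e-04  0.00000000e+00]
[0.65920886 0.17178697 0.        ]
[ 0.65542027 -0.05070933  0.        ]
```

drive_tool(
  moves=[
    [[2.8,-2.8,0.2],[0,0,5],0],
    [[5.6,-5.6,0.5],[0,0,10],0],
    [[8.4,-8.4,0.8],[0,0,15],0],
    [[11.2,-11.2,1],[0,0,19.7],0],
    [[14,-14,1.2],[0,0,19.7],0],
    [[16.8,-16.8,1.5],[0,0,19.7],0],
    [[19.6,-19.6,1.8],[0,0,19.7],0],
    [[22.4,-22.4,2],[0,0,19.7],0],
  ],
)

```text
time: 0.92
tcp_pos: [0.3675, -0.3092, 0.2112]
eef_rot: [1.0, 0.02, 0.0, 0.0]
force: [1.0, -0.9, 0.2]
grip_width: 0.002
finger_force: 0.0
```

Run:
```python
from h import *
plan([.4865,-.03,.2],[.4865,-.03,.12])
```

```text
t 0.92 tcp [ 0.3675 -0.3092  0.2112] F [ 1.  -0.9  0.2] q [ 0.68  0.11 -0.07  1.95  0.01  1.08 -0.93]
shift cm [ 13.01 -27.42   1.12] turn [ 0.02 -0.01 -0.02]
shift cm [ 13.   -27.43   9.12] turn [ 0.02 -0.01 -0.02]
```

drive_tool(
  moves=[
    [[1.7,-3.5,0.5],[0,0,0],0],
    [[3.4,-7,1],[0,0,0],0],
    [[5.1,-10.5,2],[0,0,0],0],
    [[6.8,-14,3],[0,0,0],0],
    [[8.5,-17.5,4],[0,0,0],0],
    [[10.2,-21.3,6],[0,0,0],0],
    [[11.9,-25,8],[0,0,0],0],
    [[13,-27.4,9.1],[0,0,0],0],
  ],
)

```text
time: 1.58
tcp_pos: [0.4864, -0.0298, 0.1195]
eef_rot: [1.0, 0.02, 0.0, -0.0]
force: [0.6, -0.8, -0.3]
grip_width: 0.001
finger_force: 0.0
```

Run:
```python
from h import *
import time
d=get_image("wrist");cv2.imwrite("pics/w1.png",d["image"])
plan([.4865,-.03,.09])
```

```text
t 1.63 tcp [ 0.4874 -0.0219  0.1175] F [ 2.1  4.8 -1. ] q [ 0.25  0.25 -0.33  2.03  0.1   0.88 -1.65]
shift cm [-0.13  0.82  2.75] turn [-0.36  0.03  0.55]
```

View pics/w1.png

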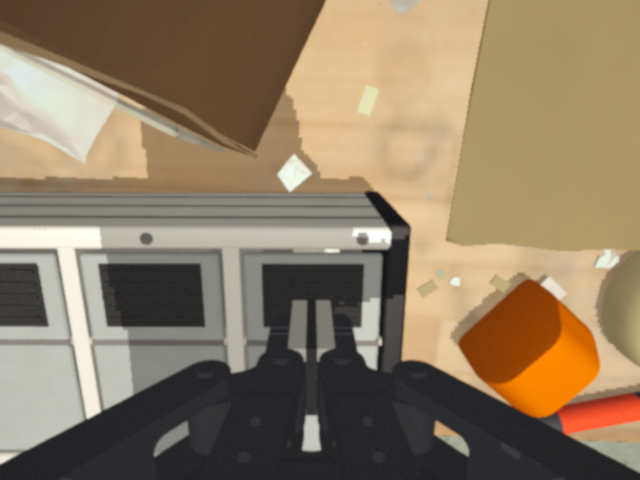

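The wrist view shows the shut fingertips at about (310,310), directly over cover 4's pad (315,295). I'll settle the arm and lower slowly.

drive_tool(
  moves=[
    [[0,0,0],[0,0,0],0],
    [[0,0,0],[0,0,0],0],
    [[0,0,0.8],[0,0,0],0],
    [[0,0,1.5],[0,0,0],0],
    [[0,0,2.1],[0,0,0],0],
    [[0,0,2.4],[0,0,0],0],
    [[0,0,2.4],[0,0,0],0],
    [[0,0,2.4],[0,0,0],0],
  ],
)

```text
time: 2.3
tcp_pos: [0.486, -0.0326, 0.0961]
eef_rot: [1.0, 0.02, -0.0, 0.0]
force: [-0.2, 0.1, 1.0]
grip_width: 0.001
finger_force: 0.0
```

drive_tool(
  moves=[
    [[0,0,0.1],[0,0,0],0],
    [[0,0,0.2],[0,0,0],0],
    [[0,0,0.3],[0,0,0],0],
    [[0,0,0.4],[0,0,0],0],
    [[0,0,0.5],[0,0,0],0],
    [[0,0,0.6],[0,0,0],0],
    [[0,0,0.6],[0,0,0],0],
    [[0,0,0.6],[0,0,0],0],
  ],
)

```text
time: 2.97
tcp_pos: [0.4861, -0.0322, 0.0903]
eef_rot: [1.0, 0.02, -0.0, 0.0]
force: [0.4, 0.4, -0.3]
grip_width: 0.002
finger_force: 0.0
```

Not touching yet; I'll press 3.5 mm more.

drive_tool(
  moves=[
    [[0,0,0.05],[0,0,0],0],
    [[0,0,0.1],[0,0,0],0],
    [[0,0,0.15],[0,0,0],0],
    [[0,0,0.2],[0,0,0],0],
    [[0,0,0.25],[0,0,0],0],
    [[0,0,0.3],[0,0,0],0],
    [[0,0,0.35],[0,0,0],0],
    [[0,0,0.35],[0,0,0],0],
  ],
)

```text
time: 3.63
tcp_pos: [0.4864, -0.0322, 0.0868]
eef_rot: [1.0, 0.02, 0.0, 0.0]
force: [-0.2, 0.3, 2.1]
grip_width: -0.002
finger_force: 1.1
```

drive_tool(
  moves=[
    [[0,0,0.05],[0,0,0],0],
    [[0,0,0.1],[0,0,0],0],
    [[0,0,0.15],[0,0,0],0],
    [[0,0,0.2],[0,0,0],0],
    [[0,0,0.2],[0,0,0],0],
    [[0,0,0.2],[0,0,0],0],
    [[0,0,0.2],[0,0,0],0],
    [[0,0,0.2],[0,0,0],0],
  ],
)

```text
time: 4.3
tcp_pos: [0.4862, -0.0322, 0.0847]
eef_rot: [1.0, 0.02, 0.0, 0.0]
force: [0.0, -0.4, 2.2]
grip_width: -0.001
finger_force: 0.8
```

drive_tool(
  moves=[
    [[0,0,0.05],[0,0,0],0],
    [[0,0,0.1],[0,0,0],0],
    [[0,0,0.15],[0,0,0],0],
    [[0,0,0.2],[0,0,0],0],
    [[0,0,0.2],[0,0,0],0],
    [[0,0,0.2],[0,0,0],0],
    [[0,0,0.2],[0,0,0],0],
    [[0,0,0.2],[0,0,0],0],
  ],
)

```text
time: 4.97
tcp_pos: [0.486, -0.0322, 0.0826]
eef_rot: [1.0, 0.02, -0.0, 0.0]
force: [-0.2, 0.3, 0.5]
grip_width: 0.003
finger_force: 0.4
```

Run:
```python
from h import *
d=get_image("wrist");cv2.imwrite("pics/w2.png",d["image"])
plan([.4865,-.03,.09])
```

```text
t 5.02 tcp [ 0.486  -0.0322  0.0826] F [ 0.2 -0.5  0.4] q [ 0.25  0.3  -0.31  2.06  0.13  0.8  -1.67]
shift cm [ 0.06 -0.22 -0.74] turn [ 0.01  0.02 -0.01]
```

View pics/w2.png

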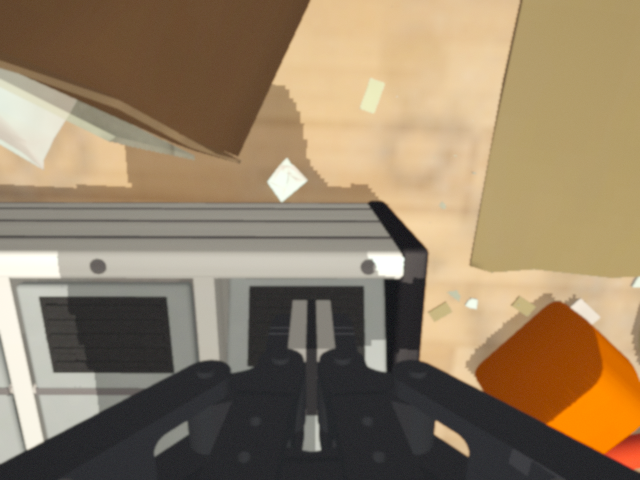

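The cover 4 pad at (305,325) has sunk and slants down at only about 1–2 N, so this is the unlatched one. I'll press on to tip it up.

drive_tool(
  moves=[
    [[0,0,0.15],[0,0,0],0],
    [[0,0,0.3],[0,0,0],0],
    [[0,0,0.45],[0,0,0],0],
    [[0,0,0.6],[0,0,0],0],
    [[0,0,0.75],[0,0,0],0],
    [[0,0,0.9],[0,0,0],0],
    [[0,0,1.05],[0,0,0],0],
    [[0,0,1.05],[0,0,0],0],
  ],
)

```text
time: 5.68
tcp_pos: [0.4863, -0.0322, 0.072]
eef_rot: [1.0, 0.02, 0.0, -0.0]
force: [0.9, -0.4, 0.7]
grip_width: 0.0
finger_force: 0.6
```

Run:
```python
from h import *
d=get_image("scene");cv2.imwrite("pics/s2.png",cv2.resize(d["image"][150:310,240:400],None,fx=3.5,fy=3.5,interpolation=2))
plan([.4865,-.03,.09])
```

```text
t 5.73 tcp [ 0.4863 -0.0321  0.072 ] F [ 1.3 -0.6  0.3] q [ 0.25  0.32 -0.31  2.07  0.14  0.77 -1.68]
shift cm [ 0.03 -0.21 -1.8 ] turn [-0.   -0.02 -0.  ]
```

View pics/s2.png

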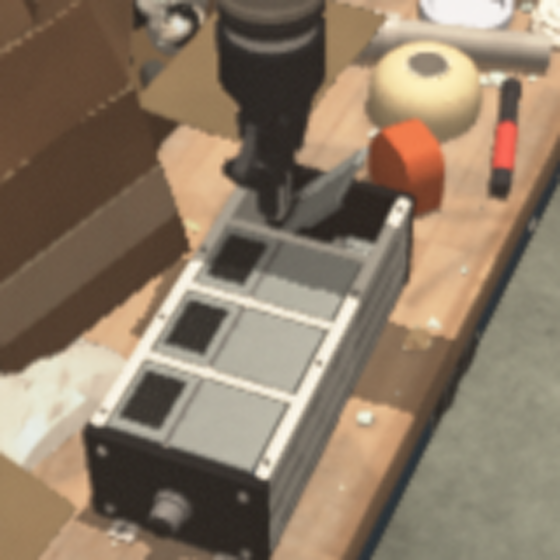

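Cover 4's plate stands up at about 50° near (320,190), and the other three are flush. I'll press 2 mm deeper, then lift, move to the front and come down there.

drive_tool(
  moves=[
    [[0,0,0.1],[0,0,0],0],
    [[0,0,0.2],[0,0,0],0],
    [[0,0,0.2],[0,0,0],0],
    [[0,0,-0.5],[0,0,0],0],
    [[0,0,-2.5],[0,0,0],0],
    [[0,0,-5.5],[0,0,0],0],
    [[0,0,-8.5],[0,0,0],0],
    [[0,0,-11],[0,0,0],0],
  ],
)

```text
time: 6.4
tcp_pos: [0.4856, -0.0321, 0.1841]
eef_rot: [1.0, 0.02, -0.0, 0.0]
force: [0.9, -0.2, 0.3]
grip_width: 0.0
finger_force: 0.0
```

drive_tool(
  moves=[
    [[0,0,0],[0,0,0],0],
    [[-1.5,-0.05,0],[0,0,0],0],
    [[-3.5,-0.1,0],[0,0,0],0],
    [[-5.5,-0.15,0],[0,0,0],0],
    [[-7.5,-0.2,0],[0,0,0],0],
    [[-8.8,-0.2,0],[0,0,0],0],
    [[-8.8,-0.2,0],[0,0,0],0],
    [[-8.8,-0.2,0],[0,0,0],0],
  ],
)

```text
time: 7.07
tcp_pos: [0.3975, -0.0338, 0.1821]
eef_rot: [1.0, 0.02, -0.0, 0.0]
force: [0.2, -0.2, 0.5]
grip_width: 0.002
finger_force: 0.0
```

Run:
```python
from h import *
d=get_image("wrist");cv2.imwrite("pics/w3.png",d["image"])
plan([.4,-.0335,.1125])
```

```text
t 7.12 tcp [ 0.3984 -0.0337  0.1823] F [ 0.6  0.9 -0.6] q [ 0.31  0.   -0.33  2.14  0.    1.   -1.55]
shift cm [ 0.15 -0.01  6.98] turn [ 0.01 -0.03 -0.01]
```

View pics/w3.png

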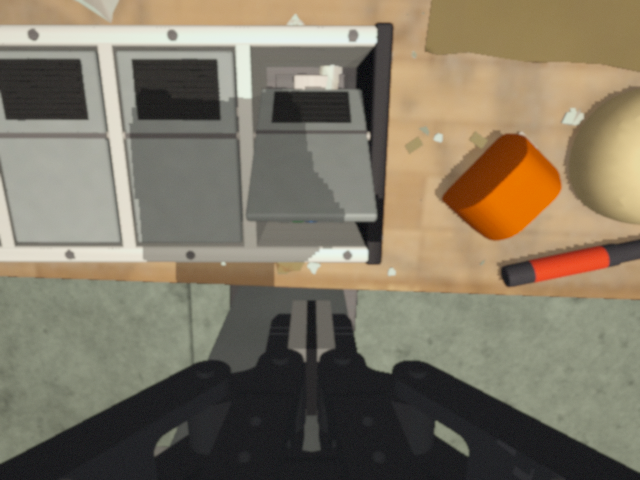

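Cover 4 is raised, its toe edge at about (312,218); the fingers are in front of it.

Run:
```python
from h import *
d=get_image("wrist")
for z in(.13,.137,.142):print(ray(d,312,218,z))
print(ray(d,312,255,.09),ray(d,312,35,.09))
```

```text
[ 0.42677347 -0.03311505  0.13      ]
[ 0.42834934 -0.03303581  0.137     ]
[ 0.42947496 -0.0329792   0.142     ]
[ 0.39581116 -0.03448945  0.09      ] [ 0.51185895 -0.02961886  0.09      ]
```

drive_tool(
  moves=[
    [[0,0,1.5],[0,0,0],0],
    [[0,0,3],[0,0,0],0],
    [[0,0,4.5],[0,0,0],0],
    [[0,0,5.8],[0,0,0],0],
    [[0,0,6.7],[0,0,0],0],
    [[0,0,6.7],[0,0,0],0],
    [[0,0,6.7],[0,0,0],0],
    [[0,0,6.7],[0,0,0],0],
  ],
)

```text
time: 7.83
tcp_pos: [0.399, -0.0336, 0.1158]
eef_rot: [1.0, 0.02, 0.001, 0.0]
force: [0.3, 0.7, 0.2]
grip_width: -0.005
finger_force: 0.0
```

drive_tool(
  moves=[
    [[0.5,0,0],[0,0,0],0],
    [[1,0,0],[0,0,0],0],
    [[1.5,0,0],[0,0,0],0],
    [[2,0,0],[0,0,0],0],
    [[2.4,0,0],[0,0,0],0],
    [[2.8,0,0],[0,0,0],0],
    [[3.1,0,0],[0,0,0],0],
    [[3.4,0,0],[0,0,0],0],
  ],
)

```text
time: 8.5
tcp_pos: [0.4325, -0.0323, 0.1153]
eef_rot: [1.0, 0.02, -0.0, 0.0]
force: [-1.3, 0.5, 0.8]
grip_width: 0.001
finger_force: 0.5
```

drive_tool(
  moves=[
    [[0.3,0,0],[0,0,0],0],
    [[0.6,0,0],[0,0,0],0],
    [[0.9,0,0],[0,0,0],0],
    [[1.1,0,0],[0,0,0],0],
    [[1.3,0,0],[0,0,0],0],
    [[1.5,0,0],[0,0,0],0],
    [[1.6,0,0],[0,0,0],0],
    [[1.7,0,0],[0,0,0],0],
  ],
)

```text
time: 9.17
tcp_pos: [0.449, -0.0317, 0.1152]
eef_rot: [1.0, 0.02, -0.0, 0.0]
force: [-1.4, 0.2, 1.4]
grip_width: -0.003
finger_force: 0.6
```

drive_tool(
  moves=[
    [[0.05,0,0],[0,0,0],0],
    [[0.1,0,0],[0,0,0],0],
    [[0.15,0,0],[0,0,0],0],
    [[0.2,0,0],[0,0,0],0],
    [[0.25,0,0],[0,0,0],0],
    [[0.25,0,0],[0,0,0],0],
    [[0.25,0,0],[0,0,0],0],
    [[0.25,0,0],[0,0,0],0],
  ],
)

```text
time: 9.83
tcp_pos: [0.4516, -0.0316, 0.1153]
eef_rot: [1.0, 0.02, 0.0, 0.0]
force: [-0.9, -0.9, -0.3]
grip_width: -0.002
finger_force: 0.4
```

Now in small steps until the stop is felt.

drive_tool(
  moves=[
    [[0.05,0,0],[0,0,0],0],
    [[0.1,0,0],[0,0,0],0],
    [[0.15,0,0],[0,0,0],0],
    [[0.2,0,0],[0,0,0],0],
    [[0.2,0,0],[0,0,0],0],
    [[0.2,0,0],[0,0,0],0],
    [[0.2,0,0],[0,0,0],0],
    [[0.2,0,0],[0,0,0],0],
  ],
)

```text
time: 10.5
tcp_pos: [0.4536, -0.0315, 0.1153]
eef_rot: [1.0, 0.02, 0.0, 0.0]
force: [-1.0, -0.1, -1.0]
grip_width: 0.001
finger_force: 0.3
```

drive_tool(
  moves=[
    [[0.03,0,0],[0,0,0],0],
    [[0.06,0,0],[0,0,0],0],
    [[0.09,0,0],[0,0,0],0],
    [[0.12,0,0],[0,0,0],0],
    [[0.15,0,0],[0,0,0],0],
    [[0.15,0,0],[0,0,0],0],
    [[0.15,0,0],[0,0,0],0],
    [[0.15,0,0],[0,0,0],0],
  ],
)

```text
time: 11.17
tcp_pos: [0.4541, -0.0315, 0.1151]
eef_rot: [1.0, 0.02, -0.001, 0.0]
force: [-5.0, -1.1, 3.8]
grip_width: 0.003
finger_force: 2.8
```

drive_tool(
  moves=[
    [[0.03,0,0],[0,0,0],0],
    [[0.06,0,0],[0,0,0],0],
    [[0.09,0,0],[0,0,0],0],
    [[0.12,0,0],[0,0,0],0],
    [[0.12,0,0],[0,0,0],0],
    [[0.12,0,0],[0,0,0],0],
    [[0.12,0,0],[0,0,0],0],
    [[0.12,0,0],[0,0,0],0],
  ],
)

```text
time: 11.83
tcp_pos: [0.4542, -0.0315, 0.1151]
eef_rot: [1.0, 0.02, -0.002, 0.0]
force: [-7.1, -0.0, 5.8]
grip_width: -0.004
finger_force: 4.3
```

The cover is firmly against its stop: the force is rising and the arm no longer advances. I'll back off and lift away.

drive_tool(
  moves=[
    [[-0.3,0,0],[0,0,0],0],
    [[-1,0,0],[0,0,0],0],
    [[-2.5,0,0],[0,0,0],0],
    [[-4,0,0],[0,0,0],0],
    [[-5,0,-1],[0,0,0],0],
    [[-5,0,-4],[0,0,0],0],
    [[-5,0,-8],[0,0,0],0],
    [[-5,0,-10],[0,0,0],0],
  ],
)

```text
time: 12.5
tcp_pos: [0.4088, -0.0333, 0.2193]
eef_rot: [1.0, 0.02, 0.004, 0.0]
force: [1.1, -1.4, 0.1]
grip_width: 0.002
finger_force: 0.0
```

drive_tool(
  moves=[
    [[0,0,0],[0,0,0],0],
    [[0,2,0],[0,0,0],0],
    [[0,5,0],[0,0,0],0],
    [[0,8,0],[0,0,0],0],
    [[0,11,0],[0,0,0],0],
    [[0,13,0],[0,0,0],0],
    [[0,14,0],[0,0,0],0],
    [[0,14,0],[0,0,0],0],
  ],
)

```text
time: 13.17
tcp_pos: [0.4119, -0.1752, 0.2148]
eef_rot: [1.0, 0.018, 0.0, 0.0]
force: [-0.6, 0.8, -0.5]
grip_width: 0.003
finger_force: 0.0
```

Run:
```python
from h import *
a=get_image("scene")["image"][150:310,240:400];b=get_image("top")["image"][170:300,230:430]
a=cv2.resize(a,None,fx=2.5,fy=2.5);b=cv2.resize(b,(400,260));c=np.zeros((400,800,3),np.uint8);c[:,:400]=a;c[:260,400:]=b
cv2.imwrite("pics/f.png",c);plan()
```

```text
t 13.27 tcp [ 0.4121 -0.1721  0.2149] F [ 0.7  0.4 -0.3] q [ 0.47  0.05 -0.17  2.01  0.01  1.08 -1.24]
```

View pics/f.png

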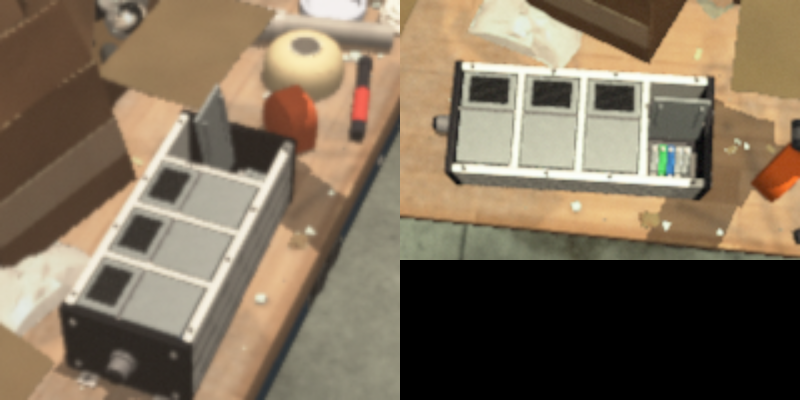

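Cover 4 stands open and leans back in both views, at about (213,130) in the scene half and (680,115) in the top half. The others are shut, and nothing else visible in these crops has moved.

```bash
python3 -c "
from station import *
print(hand_in())"
```

```text
the job is handed in; nothing more can be done
None
```

Cover 4 (the rightmost) was the unlatched one: I tipped it up, pushed it fully open against its stop, and handed the job in at about 13 s; covers 1–3 were never touched, because cover 4 was the first one pressed.

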